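# Square up a power brick on the bonding board and hold it there

## Robot

A 6-joint arm with a two-finger parallel gripper is mounted at the origin on a cart in front of the work surface, level with it; the furniture and walls round the work are solid. World frame = base frame: x ahead of the robot, y to its left, z up, the work surface at z = 0. Lengths are in m, angles in rad, forces in N, time in s.
With the tool pointing down it reaches from about 0.25 to 0.775 m from the base axis. Payload 4 kg.
Tool frame: the origin (TCP) lies at the very end of the fingers, on their centre line; the grasp point (between the pads) lies 19 mm behind it; z points along the fingers, y is the line along which they close (so a half turn about z gives the same grasp; the last joint's range is limited). The gripper opens to 94 mm and grips with 3 to 60 N. Pads are 16 mm wide; open, the fingers measure 119 mm over their backs; the gripper's body (75 mm by 177 mm) begins 78 mm behind the grasp point.
Start: joints at [1.126, 0.087, 1.371, -0, 1.684, -0.103], TCP at [0.184, 0.518, 0.206] pointing down, gripper open.
Joint ranges: [-3.1, 3.1], [-0.76, 2.03], [0.27, 2.55], [-1.08, 4.22], [0.17, 2.65], [-2.57, 2.57]. Speed limits (rad/s): [2.79, 2.79, 3.14, 3.14, 3.14, 3.14].

## Interface

Orientations are given as [roll, pitch, yaw] about the fixed x, y, z axes, in that order (R = Rz(yaw) Ry(pitch) Rx(roll)).
In Python, from bench import robot, vision gives the robot as it stands.
- The arm moves only by the shell command python3 -m crank 'ROWS'. ROWS is JSON, a list of rows, each a list of 3 entries, a list of its own where there are three numbers: the closure, from 0 (fully open) to 1 (shut), then the shift along the tool's x, y, z in m, then the turn, a rotation vector about the tool's x, y, z in degrees. A call has 1 to 8 rows; each row shifts and turns the commanded pose from where the row before left it, along the tool's axes as they then stand; what a row does not reach is not made up. A row lasts 1/10 s, in which the tool goes at most 50 mm and 8.59 degrees, less where a joint would pass 70% of its speed; a pose out of reach is approached as far as the arm can. A call with a gripper value outside its range is refused whole. The fingers move at their own pace and stop on an object; the grip force is fixed at half the most. Time passes only in rows, so rows that do not move let the fingers close. It gives the time, the measured TCP pose, the force, the opening and the grip force at its end, in the units of the state.
- robot.get_obs(): the state, without advancing time (a new reading comes with each control period).
- vision.snapshot(name): name is "scene" or "top"; returns a dict with "color" (384x512x3 uint8, red, green, blue), "z_map" (384x512 float32, m along the optical axis (not along the pixel's ray), 0 where there is no reading), "fx", "fy", "cx", "cy" (pixels), "dist" ([k1, k2, p1, p2, k3] as OpenCV has them; the pictures are not rectified), "R" (3x3) and "t" (3): a world point X has camera coordinates R X + t. Camera axes: x right, y down, z forward; pixel columns grow to the right and rows downward; lengths in m; the calibration is good to about 2 mm. A picture is of the moment at which its call begins.
- robot.close_job(): hands the job in; it is judged then, once.
The state is a dict: "time": time; "joint_positions": joint angles; "qvel": joint speeds; "joint_torque": joint torques, N m; "tool_pos": TCP position; "ee_rot": TCP orientation; "wrist_force": force on the tool from outside, world axes, zero at the start; "wrist_torque": the same for the moment, N m; "width": finger opening in m; "finger_force": force on a finger pad.
Only numpy, scipy, OpenCV 4.12 (cv2) and the standard library are available. Lean on these libraries where they do the work, as an engineer would, in place of code of your own. Each camera call takes 0.05 s, during which the arm holds its last target. There are 200 camera calls.

## Task

First push the black power brick flush into the corner of the bonding board, long side against the side stop and one end against the back rail. Then take the blue square by its orange grip, set it flat on the board and press it into the corner between the brick and the back rail until both its outer faces touch, and finish while still gripping it and pressing it firmly against both (nothing is let go). Do not knock the glue bottle or the relay about.

Things in the scene. Friction and masses are not known exactly. Their poses are not given: they have to be found in the camera images.
- board: Fixed bonding board: plywood base 150 (x) x 170 (y) x 10 mm thick, fastened to the bench. Origin at the centre of its underside on the bench; x points to the back rail, y to the side stop, z up. Its top is at z = 10 mm, where brick and square have to stand. Brick flush in the corner: brick centre at (8, 45, 25) mm here, brick's long axis along board x. Square seated: its origin at (17, -17, 10) mm here, same axes as the board.
- rail: Back rail of the board: aluminium bar with its pressing face at board x = +57 mm (faces -x), along the whole of y, 18 mm thick, top 12 mm above the board's top. Its frame is the same as the board's (origin at the board's origin, not on the bar).
- stop: Side stop of the board: aluminium bar with its pressing face at board y = +67 mm (faces -y), 18 mm thick, from board x = -72 to +56 mm, top 12 mm above the board's top. Its frame is the same as the board's (origin at the board's origin).
- board_corner (a point): Corner between the faces of the back rail and the side stop, on the board's top: board (57, 67, 10) mm. The brick goes in here.
- seat_corner (a point): Where the square's outer corner must come: on the board's top, at the face of the back rail, where the side of the flush brick meets it: board (57, 23, 10) mm. Axes as the board.
- brick: Black power brick (named by the contact rules); its origin is 15 mm below its centre.
- brick_center (a point): Centre of the loose black power brick, a box 44 (x) x 98 (y, long) x 30 (z) mm, 0.24 kg (may vary by a fifth). It lies flat on the bench; the point is half-way up. Either end may go to the back rail. Gripped across its 44 mm width in its upper 12 mm, the fingertips pass above rail and stop.
- square: Blue L-shaped assembly square (named by the contact rules), loose, 0.25 kg (may vary by a fifth), lying flat. Origin on its underside below the grip. Outer pressing faces at x = +40 mm and y = +40 mm; both legs are 14 mm wide, 22 mm high and run back to -50 mm; the outer corner is relieved by 6 mm. A steady push of 10 to 15 N towards each face is ample; pushing it down on the board as well adds friction, which can keep it a little short of the rail.
- square_grip (a point): Centre of the square's orange grip post, 50 mm above its underside, straight above its origin. The post is 36 mm (x) by 18 mm (y) and its top is 64 mm above the underside: grip it across the 18 mm (closing along y). Axes as the square.
- square_corner (a point): The point where the planes of the square's two outer faces meet, on the underside: square (40, 40, 0) mm.
- glue: Glue bottle standing upright, white with an orange label, 31 mm wide, 82 mm high, loose; origin at the centre of its underside. A bystander.
- glue_mid (a point): Point half-way up the glue bottle, 40 mm above its underside.
- relay_cube: Black relay, 22 x 28 x 24 mm, loose; origin at the centre of its underside. A bystander.
- relay_mid (a point): Centre of the relay, 12 mm above its underside.
Not all that is in view belongs to the job. Several things have the shape of the square; the one meant has the colours described above.

How it is judged:
By the outcome, as a careful person would: the job done as asked, in the order asked, and still so for the second after the job is handed in, while the arm keeps its last pose, push and grip.
It also fails if it takes over 67 s, if anything falls off the work surface, if the arm or the gripper's body presses on something with over 40 N, if the wrist force passes 120 N, or if a joint passes its speed limit or range.

## Working session

There is one attempt and no reset: what is moved stays moved. The work goes in short steps, Python scripts to look and compute and a shell command to move; the robot and the scene stay as the last step left them, time stands still between calls to the robot, and variables do not carry over. Pictures are saved under pics/ and viewed, at most 10 in all, crops included, and the job is handed in when it is done.

```bash
ls; mkdir -p pics; python3 - <<'E'
from bench import robot, vision
import cv2,numpy as np
o=robot.get_obs();print({k:np.round(v,3).tolist() for k,v in o.items()})
for n in("scene","top"):
    s=vision.snapshot(n);cv2.imwrite(f"pics/{n}0.png",cv2.resize(s["color"][:,:,::-1],(800,600),interpolation=cv2.INTER_CUBIC))
    np.savez(f"{n}0.npz",**s)
    print(n,s["fx"],s["fy"],s["cx"],s["cy"],s["dist"],(-s["R"].T@s["t"]).round(3),s["R"].round(3).tolist())
E
```

```text
pics
{'time': 0.0, 'joint_positions': [1.126, 0.088, 1.372, -0.0, 1.684, -0.103], 'qvel': [0.003, -0.001, -0.001, -0.001, -0.002, -0.001], 'joint_torque': [0.0, -34.017, -30.243, 0.072, 0.033, -0.0], 'tool_pos': [0.184, 0.518, 0.204], 'ee_rot': [-3.139, -0.0, 2.8], 'wrist_force': [-0.39, -0.067, 0.621], 'wrist_torque': [-0.047, 0.005, 0.031], 'finger_force': 0.0, 'width': 0.094}
scene 470.9273344056791 470.9273344056791 255.2999543663525 197.52609742311506 [-0.07556006  0.          0.          0.          0.        ] [-0.013 -0.984  1.406] [[0.87, -0.493, 0.015], [-0.372, -0.675, -0.637], [0.325, 0.549, -0.77]]
top 396.575719544276 396.575719544276 257.6826964557963 193.0391489554455 [-0.10886806  0.          0.          0.          0.        ] [ 0.484 -0.009  1.416] [[-0.001, -1.0, -0.019], [-0.999, 0.001, -0.051], [0.051, 0.019, -0.999]]
```

View pics/scene0.png

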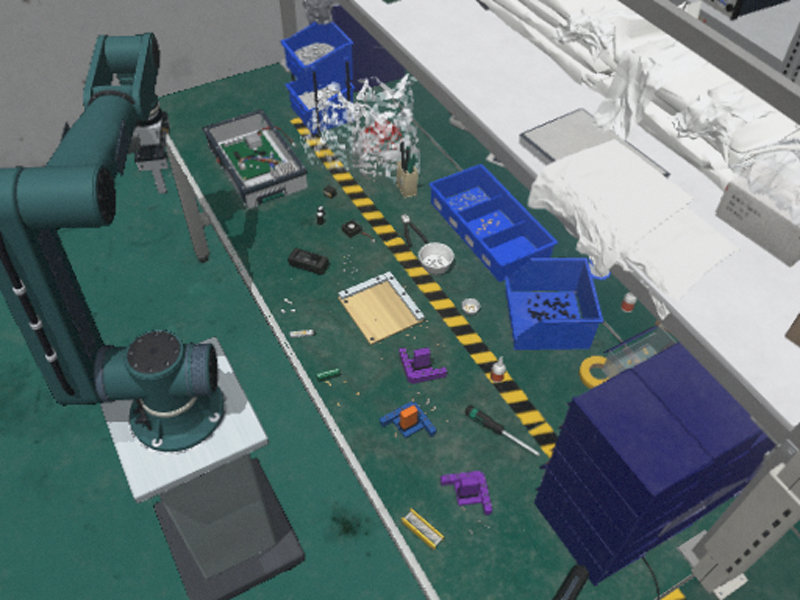

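View pics/top0.png

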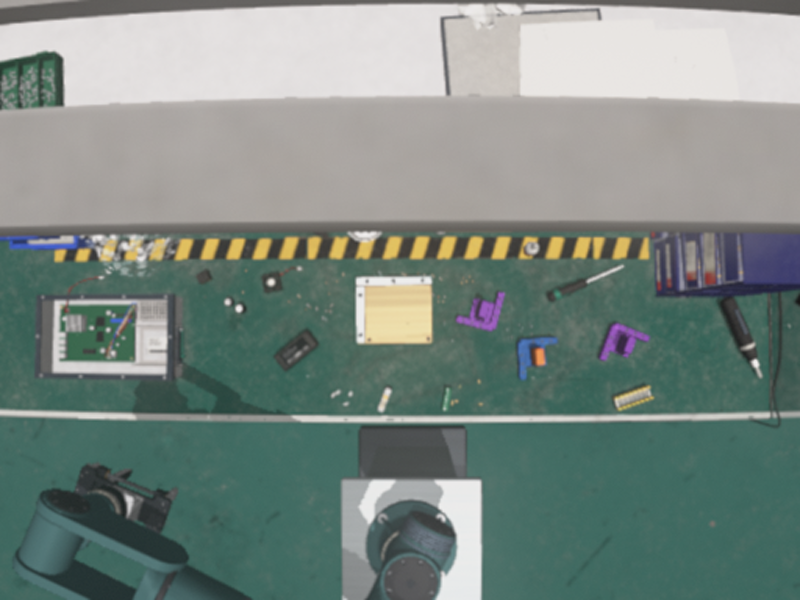

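The top view shows the board at (395,310) with its rail on the far side and its stop on the left. The brick is at (297,349), and the glue is probably at (531,247).

There are three L shapes in the top view: purple (485,312), purple (625,340) and blue with an orange post (537,355). The blue and orange one fits the description. I'll confirm it in a crop and measure.

```bash
cat > h.py <<'E'
import numpy as np,cv2
from bench import robot,vision
def K(s): return np.array([[s["fx"],0,s["cx"]],[0,s["fy"],s["cy"]],[0,0,1.]])
def ray(s,uv,z):
    uv=np.asarray(uv,float).reshape(-1,1,2)
    d=cv2.undistortPoints(uv,K(s),np.array(s["dist"],float))[:,0]
    d=np.c_[d,np.ones(len(d))]@s["R"]; c=-s["R"].T@s["t"]
    return c+d*((z-c[2])/d[:,2])[:,None]
def cloud(s):
    z=s["z_map"];v,u=np.mgrid[:z.shape[0],:z.shape[1]]
    d=cv2.undistortPoints(np.c_[u.ravel(),v.ravel()].astype(float).reshape(-1,1,2),K(s),np.array(s["dist"],float))[:,0]
    P=(np.c_[d,np.ones(len(d))]*z.reshape(-1,1)-s["t"])@s["R"]
    P[z.ravel()==0]=np.nan
    return P.reshape(*z.shape,3)
def blobs(s,m,lo=15,hi=5000):
    n,l,st,c=cv2.connectedComponentsWithStats(m.astype(np.uint8),connectivity=4)
    return [(i,c[i],st[i],l==i) for i in range(1,n) if lo<st[i,4]<hi]
E
cat > m.py <<'E'
from h import *
for n in("top","scene"):
    s=dict(np.load(f"{n}0.npz"));P=cloud(s);C=s["color"];H=cv2.cvtColor(C,cv2.COLOR_RGB2HSV).astype(int);h,S,V=H[...,0],H[...,1],H[...,2]
    ws=(P[...,0]>.22)&(P[...,0]<.72)&(abs(P[...,1])<.5)&(P[...,2]<.12)&(P[...,2]>-.02)
    M=dict(orange=(h<14)&(S>150)&(V>100),blue=(h>98)&(h<118)&(S>120)&(V>60),wood=(h>12)&(h<28)&(S>50)&(V>130),dark=(V<60)&(S<140),white=(S<40)&(V>150))
    for k,m in M.items():
        for i,c,st,l in blobs(s,m&ws):
            p=P[l];q=cv2.minAreaRect(ray(s,np.argwhere(l)[:,::-1],float(np.nanpercentile(p[:,2],90)))[:,:2].astype(np.float32))
            print(n,k,c.round(1),st[4],"med",np.nanmedian(p,0).round(3),"z90 %.3f"%np.nanpercentile(p[:,2],90),"rect",np.round(q[0],3),np.round(q[1],3),round(q[2],1))
    if n=="top":
        crop=lambda a,b,c,d:cv2.resize(C[a:b,c:d,::-1],(400,300),interpolation=cv2.INTER_CUBIC)
        cv2.imwrite("pics/crops.png",np.vstack([np.hstack([crop(205,250,314,374),crop(200,245,160,220)]),np.hstack([crop(168,228,215,295),crop(145,190,120,180)])]))
E
python3 m.py
```

```text
top orange [344.1 227.5] 43 med [ 0.436 -0.278  0.062] z90 0.066 rect [ 0.435 -0.277] [0.014 0.031] 89.6
top blue [348.  218.1] 64 med [ 0.466 -0.299  0.021] z90 0.026 rect [ 0.465 -0.303] [0.05  0.018] 89.8
top blue [335.  227.9] 177 med [ 0.434 -0.254  0.019] z90 0.026 rect [ 0.426 -0.255] [0.032 0.088] 89.5
top wood [184.5 158.1] 133 med [0.683 0.284 0.   ] z90 0.004 rect [0.682 0.282] [0.031 0.059] 72.1
top wood [200.3 157.5] 105 med [0.687 0.226 0.   ] z90 0.004 rect [0.683 0.222] [0.051 0.029] 0.5
top wood [216.4 158.1] 131 med [0.683 0.168 0.   ] z90 0.005 rect [0.683 0.166] [0.032 0.058] 74.4
top wood [250.8 157.9] 139 med [0.682 0.042 0.001] z90 0.004 rect [0.681 0.042] [0.033 0.059] 74.1
top wood [268.2 158.1] 139 med [ 0.682 -0.02   0.   ] z90 0.005 rect [ 0.681 -0.021] [0.032 0.061] 71.6
top wood [285.6 158.1] 137 med [ 0.681 -0.084  0.001] z90 0.004 rect [ 0.681 -0.083] [0.032 0.06 ] 71.4
top wood [302.9 158.1] 133 med [ 0.682 -0.145  0.   ] z90 0.004 rect [ 0.68  -0.145] [0.031 0.059] 73.6
top wood [320.3 158.1] 136 med [ 0.681 -0.207  0.001] z90 0.004 rect [ 0.681 -0.2
[... 7517 characters left out ...]
8 med [ 0.287 -0.199  0.001] z90 0.006 rect [ 0.286 -0.117] [0.769 0.016] 89.9
scene white [219.1 187.6] 16 med [0.472 0.113 0.022] z90 0.025 rect [0.47  0.111] [0.015 0.018] 9.5
scene white [263.1 195.1] 73 med [ 0.602 -0.002  0.023] z90 0.026 rect [ 0.601 -0.007] [0.02  0.081] 3.0
scene white [189. 213.] 20 med [0.321 0.065 0.009] z90 0.012 rect [0.32  0.063] [0.009 0.023] 61.2
scene white [318.9 234.9] 45 med [ 0.668 -0.276  0.051] z90 0.066 rect [ 0.665 -0.281] [0.039 0.023] 18.6
scene white [333.  283.2] 49 med [ 0.619 -0.442  0.013] z90 0.018 rect [ 0.615 -0.444] [0.007 0.087] 23.4
scene white [265.3 332.5] 45 med [ 0.332 -0.481  0.013] z90 0.016 rect [ 0.33  -0.485] [0.016 0.039] 22.0
```

View pics/crops.png

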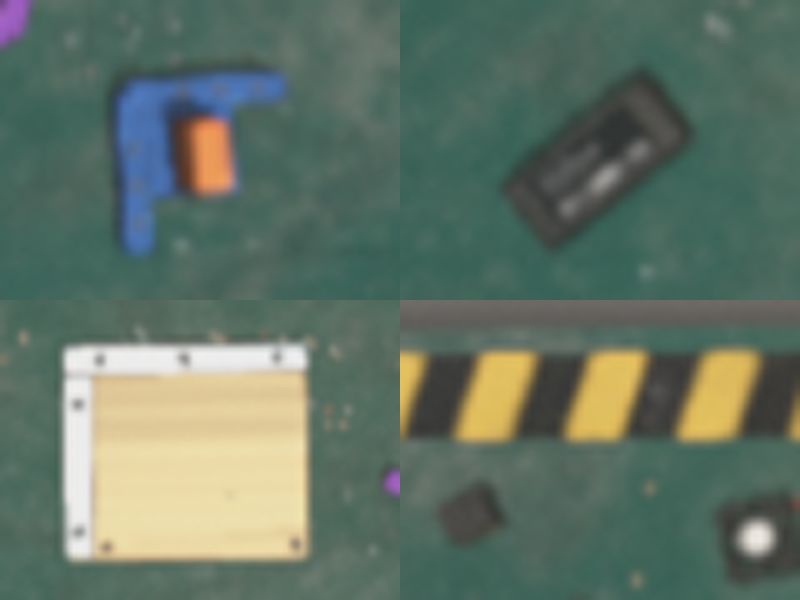

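The crop confirms it: the blue square with the orange post has its corner pointing to +x+y, like the seat. The black brick lies at an angle of about 127°, the relay is at the lower left of the last crop, and the rail and stop are the white bars. Next I'll refine the poses with ray-cast edge fits.

```bash
cat >> h.py <<'E'
def ortho(s,z,x0,x1,y0,y1,p=.0005):
    X,Y=np.meshgrid(np.arange(x0,x1,p),np.arange(y0,y1,p),indexing="ij")
    q=np.c_[X.ravel(),Y.ravel(),np.full(X.size,z)]
    uv=cv2.projectPoints(q,cv2.Rodrigues(s["R"])[0],s["t"],K(s),np.array(s["dist"],float))[0].reshape(*X.shape,2).astype(np.float32)
    return cv2.remap(s["color"],uv[...,0],uv[...,1],cv2.INTER_CUBIC),p
def hsv(im): return [c.astype(int) for c in cv2.split(cv2.cvtColor(im,cv2.COLOR_RGB2HSV))]
def line(pts):
    vx,vy,x,y=cv2.fitLine(np.float32(pts),cv2.DIST_HUBER,0,.001,.001).ravel()
    return np.array([x,y]),np.array([vx,vy])
def edges(m,x0,y0,p,f=.15):
    """4 edge lines of a nearly axis-aligned mask: lo/hi x as fn of y, lo/hi y as fn of x"""
    m=cv2.morphologyEx(m.astype(np.uint8),cv2.MORPH_CLOSE,np.ones((25,25)))
    n,l,st,c=cv2.connectedComponentsWithStats(m);m=l==1+st[1:,4].argmax()
    ii=np.argwhere(m);a,b=ii.min(0),ii.max(0);d=((b-a)*f).astype(int);out={}
    js=range(a[1]+d[1],b[1]-d[1]);c=[np.flatnonzero(m[:,j]) for j in js]
    out["xlo"]=line([(x0+v[0]*p,y0+j*p) for v,j in zip(c,js)]);out["xhi"]=line([(x0+v[-1]*p,y0+j*p) for v,j in zip(c,js)])
    js=range(a[0]+d[0],b[0]-d[0]);c=[np.flatnonzero(m[j]) for j in js]
    out["ylo"]=line([(x0+j*p,y0+v[0]*p) for v,j in zip(c,js)]);out["yhi"]=line([(x0+j*p,y0+v[-1]*p) for v,j in zip(c,js)])
    return out
def show(o):
    for k,(c,v) in o.items():
        a=np.degrees(np.arctan2(v[1],v[0])) if k[0]=="y" else np.degrees(np.arctan2(-v[0],v[1]))
        print("  ",k,(c*1e3).round(1),"yaw %.2f"%((a+90)%180-90))
E
cat > m2.py <<'E'
from h import *
for n in("top","scene"):
    s=dict(np.load(f"{n}0.npz"));print(n)
    im,p=ortho(s,.010,.42,.66,-.08,.16);h,S,V=hsv(im)
    print(" wood");show(edges((h>12)&(h<30)&(S>45)&(V>120),.42,-.08,p))
    im,p=ortho(s,.022,.42,.66,-.08,.16);h,S,V=hsv(im)
    print(" board+bars");show(edges(~((h>60)&(h<100)&(S>60)),.42,-.08,p))
    im,p=ortho(s,.030,.36,.52,.16,.34);h,S,V=hsv(im)
    m=~((h>60)&(h<100)&(S>70)&(V>50));m=cv2.morphologyEx(m.astype(np.uint8),cv2.MORPH_OPEN,np.ones((9,9)))
    cs=max(cv2.findContours(m,0,1)[0],key=cv2.contourArea);r=cv2.minAreaRect(cs)
    b=cv2.boxPoints(r);w=np.c_[.36+b[:,1]*p,.16+b[:,0]*p]
    e=[w[1]-w[0],w[2]-w[1]];e.sort(key=np.linalg.norm)
    print(" brick",w.mean(0).round(4),[np.linalg.norm(x).round(4) for x in e],"long yaw",np.degrees(np.arctan2(e[1][1],e[1][0])).round(1))
    im,p=ortho(s,.022,.36,.52,-.36,-.2);h,S,V=hsv(im)
    print(" blue");show(edges((h>98)&(h<120)&(S>110)&(V>50),.36,-.36,p,.2))
    im,p=ortho(s,.064,.38,.48,-.33,-.23);h,S,V=hsv(im)
    o=((h<18)&(S>130)&(V>(215 if n=="top" else 100))).astype(np.uint8)
    c=max(cv2.findContours(o,0,1)[0],key=cv2.contourArea);r=cv2.minAreaRect(c);print(" post top",(.38+r[0][1]*p).round(4),(-.33+r[0][0]*p).round(4),np.array(r[1])*p,r[2])
E
python3 m2.py
```

```text
top
 wood
   xlo [460.6  22.8] yaw 0.57
   xhi [593.5  27.8] yaw 1.42
   ylo [534.8 -48.6] yaw 0.48
   yhi [542.6 104.4] yaw 0.44
 board+bars
   xlo [420.   13.4] yaw -0.00
   xhi [660.   39.5] yaw 0.00
   ylo [557.8 -80. ] yaw 0.00
   yhi [534.5 152.7] yaw 6.66
 brick [0.4688 0.2729] [np.float32(0.1004), np.float32(0.1069)] long yaw 128.4
 blue
   xlo [ 444.8 -286.9] yaw 60.77
   xhi [ 474.2 -284.5] yaw 4.05
   ylo [ 422.7 -266.1] yaw -11.23
   yhi [ 427.  -240.8] yaw 3.60Traceback (most recent call last):
  File "m2.py", line 18, in <module>
    c=max(cv2.findContours(o,0,1)[0],key=cv2.contourArea);r=cv2.minAreaRect(c);print(" post top",(.38+r[0][1]*p).round(4),(-.33+r[0][0]*p).round(4),np.array(r[1])*p,r[2])
                                                                                                 ^^^^^^^^^^^^^^^^^^^^^
AttributeError: 'float' object has no attribute 'round'
```

```bash
cat > m3.py <<'E'
from h import *
for n in("top","scene"):
    s=dict(np.load(f"{n}0.npz"));print(n)
    if n=="scene":
        im,p=ortho(s,.010,.42,.66,-.08,.16);h,S,V=hsv(im)
        print(" wood");show(edges((h>12)&(h<30)&(S>45)&(V>120),.42,-.08,p))
    im,p=ortho(s,.030,.37,.52,.17,.31);h,S,V=hsv(im)
    m=cv2.morphologyEx((S<90).astype(np.uint8),cv2.MORPH_OPEN,np.ones((15,15)))
    cs=max(cv2.findContours(m,0,1)[0],key=cv2.contourArea);r=cv2.minAreaRect(cs)
    b=cv2.boxPoints(r);w=np.c_[.37+b[:,1]*p,.17+b[:,0]*p];e=[w[1]-w[0],w[2]-w[1]];e.sort(key=np.linalg.norm)
    print(" brick",w.mean(0).round(4),[np.linalg.norm(x).round(4) for x in e],"long yaw",np.degrees(np.arctan2(e[1][1],e[1][0])).round(1))
    im,p=ortho(s,.064,.38,.48,-.33,-.23);h,S,V=hsv(im)
    o=((h<18)&(S>130)&(V>(215 if n=="top" else 100))).astype(np.uint8)
    c=max(cv2.findContours(o,0,1)[0],key=cv2.contourArea);r=cv2.minAreaRect(c);print(" post top",round(.38+r[0][1]*p,4),round(-.33+r[0][0]*p,4),np.array(r[1])*p,r[2])
E
python3 m3.py
```

```text
top
 brick [0.4598 0.2398] [np.float32(0.1205), np.float32(0.1395)] long yaw 90.0
 post top 0.4333 -0.2823 [0.03163083 0.01374633] 87.27368927001953
scene
 wood
   xlo [459.8  19.4] yaw 0.79
   xhi [594.6  28.5] yaw 0.90
   ylo [552.  -48.8] yaw 1.28
   yhi [540.8 107. ] yaw 0.20
 brick [0.4539 0.2579] [np.float32(0.0981), np.float32(0.1108)] long yaw 128.2
 post top 0.423 -0.295 [0.049 0.04 ] 90.0
```

```bash
python3 -m crank '[[0,[0,0,0],[0,0,8]],[0,[0,0,0],[0,0,8]],[0,[0,0,0],[0,0,8]],[0,[0,0,0],[0,0,8]]]'
```

```text
time: 0.5
tool_pos: [0.1842, 0.5179, 0.2048]
ee_rot: [-3.14, 0.001, 2.236]
wrist_force: [-0.3, 0.4, -0.5]
width: 0.0941
finger_force: 0.0
```

```bash
python3 - <<'E'
from h import *
for n in("top","scene"):
    s=dict(np.load(f"{n}0.npz"));P=cloud(s).reshape(-1,3)
    b=P[(P[:,2]>.022)&(P[:,2]<.045)&(P[:,0]>.37)&(P[:,0]<.51)&(P[:,1]>.17)&(P[:,1]<.31)]
    r=cv2.minAreaRect(b[:,:2].astype(np.float32));q=cv2.boxPoints(r);e=sorted([q[1]-q[0],q[2]-q[1]],key=np.linalg.norm)
    print(n,len(b),b.mean(0).round(4),np.round(r[0],4),np.round(r[1],4),np.degrees(np.arctan2(e[1][1],e[1][0])))
E
```

```text
top 333 [0.4476 0.2591 0.0292] [0.4477 0.2604] [0.0456 0.096 ] -49.626465
scene 209 [0.4434 0.2559 0.03  ] [0.4438 0.257 ] [0.0489 0.1043] -50.708687
```

```bash
python3 -m crank '[[0,[-0.02,0.002,0],[0,0,-1]],[0,[-0.048,0.006,0],[0,0,0]],[0,[-0.048,0.006,0],[0,0,0]],[0,[-0.048,0.006,0],[0,0,0]],[0,[-0.048,0.006,0],[0,0,0]],[0,[-0.048,0.006,0],[0,0,0]],[0,[-0.048,0.006,0],[0,0,0]],[0,[-0.048,0.006,0],[0,0,0]]]'
```

```text
time: 1.3
tool_pos: [0.445, 0.2692, 0.2051]
ee_rot: [-3.141, -0.0, 2.259]
wrist_force: [0.4, 0.4, 0.2]
width: 0.0939
finger_force: 0.0
```

```bash
python3 -m crank '[[0,[-0.004,-0.002,0.03],[0,0,0]],[0,[0,0,0.045],[0,0,0]],[0,[0,0,0.045],[0,0,0]],[0,[0,0,0.03],[0,0,0]],[0,[0,0,0.02],[0,0,0]],[0,[0,0,0],[0,0,0]],[0,[0,0,0],[0,0,0]]]'; python3 - <<'E'
from h import *
s=vision.snapshot("scene");cv2.imwrite("pics/g1.png",cv2.resize(s["color"][110:230,130:290,::-1],(800,600),interpolation=cv2.INTER_CUBIC))
E
```

```text
time: 2.0
tool_pos: [0.445, 0.2665, 0.0355]
ee_rot: [-3.141, -0.0, 2.259]
wrist_force: [0.3, -0.1, 0.8]
width: 0.0935
finger_force: 0.0
```

View pics/g1.png

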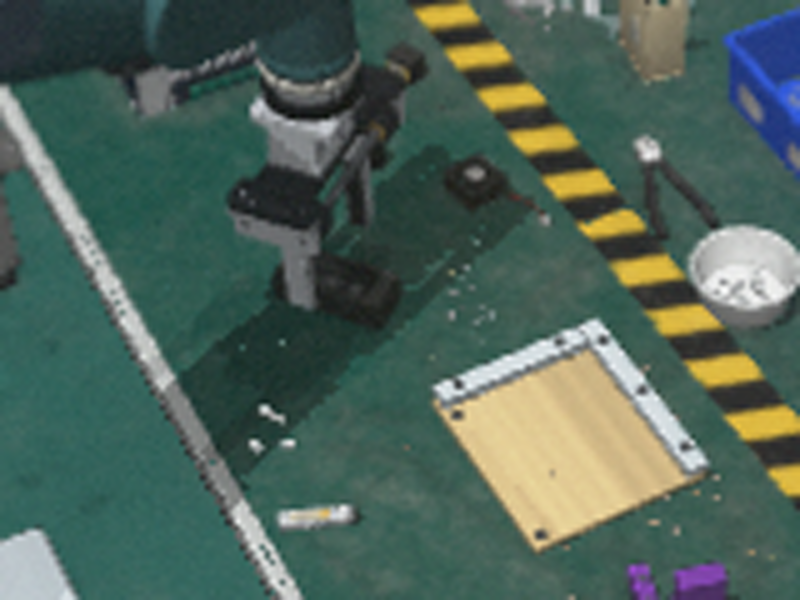

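The gripper straddles the brick, whose centre is near (340,285), and the fingertips are at about (303,305) and (365,225). I'll shift slightly along its long axis, descend and grip.

```bash
python3 -m crank '[[0,[-0.008,-0.006,0],[0,0,0]],[0,[0,0,0.01],[0,0,0]],[0,[0,0,0.0065],[0,0,0]],[0.6,[0,0,0],[0,0,0]],[0.6,[0,0,0],[0,0,0]],[0.6,[0,0,0],[0,0,0]],[0.6,[0,0,0],[0,0,0]],[0.6,[0,0,0],[0,0,0]]]'
```

```text
time: 2.85
tool_pos: [0.4457, 0.2567, 0.0192]
ee_rot: [3.141, 0.0, 2.259]
wrist_force: [-0.1, -1.4, -0.4]
width: 0.0574
finger_force: 0.0
```

```bash
python3 -m crank '[[0.7,[0,0,0],[0,0,0]],[0.7,[0,0,0],[0,0,0]],[0.7,[0,0,0],[0,0,0]],[0.7,[0,0,0],[0,0,0]],[0.7,[0,0,0],[0,0,0]]]'
```

```text
time: 3.35
tool_pos: [0.4458, 0.2567, 0.0191]
ee_rot: [3.141, -0.0, 2.259]
wrist_force: [1.5, 0.5, 0.2]
width: 0.0435
finger_force: 30.0
```

```bash
python3 -m crank '[[0.7,[0,0,-0.02],[0,0,0]],[0.7,[0,0,-0.03],[0,0,0]],[0.7,[0,0,0],[0,0,-8.55]],[0.7,[0,0,0],[0,0,-8.55]],[0.7,[0,0,0],[0,0,-8.55]],[0.7,[0,0,0],[0,0,-8.55]],[0.7,[0,0,0],[0,0,-8.55]],[0.7,[0,0,0],[0,0,-8.55]]]'; python3 -m crank '[[0.7,[0,0,0],[0,0,0]],[0.7,[0,0,0],[0,0,0]]]';  python3 - <<'E'
from h import *
s=vision.snapshot("scene");t=vision.snapshot("top");np.savez("s1.npz",**s);np.savez("t1.npz",**t)
cv2.imwrite("pics/g2.png",np.hstack([cv2.resize(s["color"][90:210,130:230,::-1],(400,480),interpolation=cv2.INTER_CUBIC),cv2.resize(t["color"][160:280,140:240,::-1],(400,480),interpolation=cv2.INTER_CUBIC)]))
E
```

```text
time: 4.15
tool_pos: [0.4445, 0.2559, 0.0678]
ee_rot: [-3.14, -0.003, -3.123]
wrist_force: [0.2, 0.8, -2.0]
width: 0.0437
finger_force: 30.0
time: 4.35
tool_pos: [0.4449, 0.2562, 0.0682]
ee_rot: [-3.141, -0.002, -3.132]
wrist_force: [-0.3, -0.1, -3.3]
width: 0.0437
finger_force: 30.0
```

View pics/g2.png

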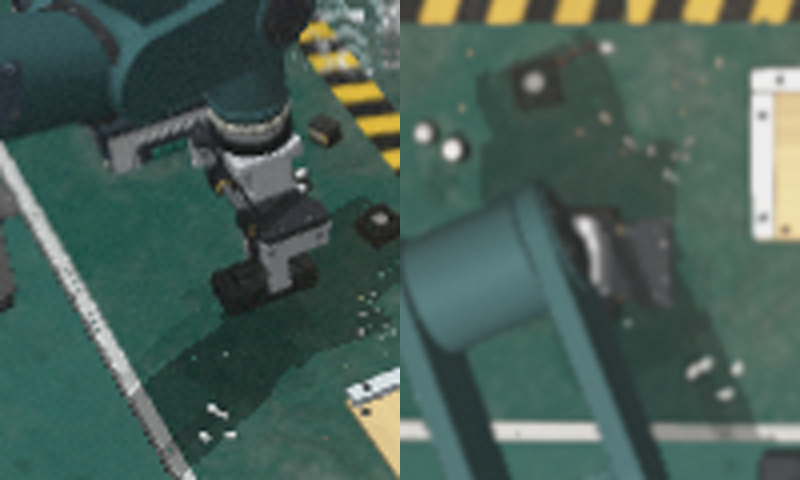

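The brick is held level and straight, and it reaches a few mm more towards -x than towards +x of the fingers. I'll carry it over the board.

```bash
python3 -m crank '[[0.7,[-0.01,-0.02,0],[0,0,0]],[0.7,[-0.017,-0.037,0],[0,0,0]],[0.7,[-0.017,-0.037,0],[0,0,0]],[0.7,[-0.017,-0.037,0],[0,0,0]],[0.7,[-0.017,-0.037,0],[0,0,0]],[0.7,[-0.007,-0.016,0],[0,0,0]],[0.7,[0,0,0.018],[0,0,0]],[0.7,[0,0,0.008],[0,0,0]]]'; python3 -m crank '[[0.7,[0,0,0.003],[0,0,0]],[0.7,[0,0,0.003],[0,0,0]],[0.7,[0,0,0.002],[0,0,0]],[0.7,[0,0,0.002],[0,0,0]],[0.7,[0,0,0],[0,0,0]]]'; python3 - <<'E'
from h import *
s=vision.snapshot("scene");np.savez("s2.npz",**s)
cv2.imwrite("pics/g3.png",cv2.resize(s["color"][130:230,190:310,::-1],(720,600),interpolation=cv2.INTER_CUBIC))
E
```

```text
time: 5.25
tool_pos: [0.5322, 0.0728, 0.0415]
ee_rot: [3.141, -0.002, -3.132]
wrist_force: [-0.9, 0.5, -2.6]
width: 0.0439
finger_force: 30.0
time: 5.75
tool_pos: [0.5328, 0.0739, 0.0331]
ee_rot: [3.142, 0.0, -3.129]
wrist_force: [0.2, 0.5, -2.7]
width: 0.0438
finger_force: 30.0
```

View pics/g3.png

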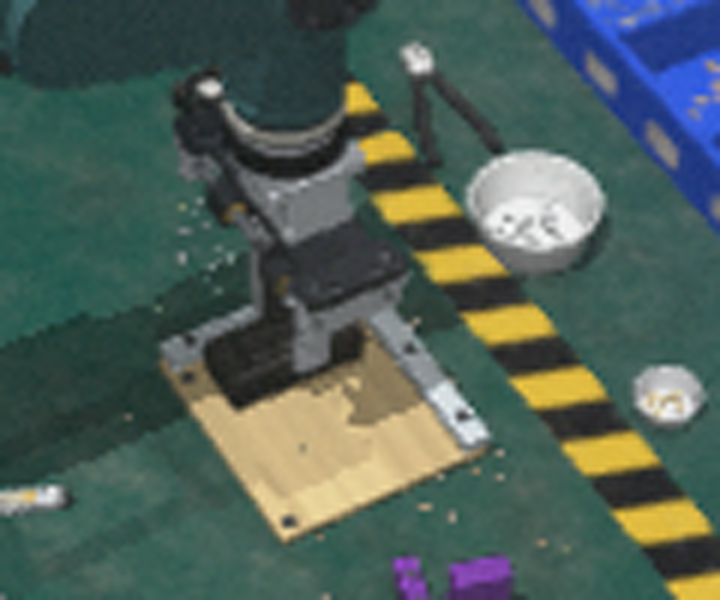

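The brick is about 4 mm above the board, inside the corner and clear of the rail and stop. I'll lower it to contact.

```bash
python3 -m crank '[[0.7,[0,0,0.002],[0,0,0]],[0.7,[0,0,0.0015],[0,0,0]],[0.7,[0,0,0],[0,0,0]]]';python3 -m crank '[[0.7,[0,0,0.001],[0,0,0]],[0.7,[0,0,0],[0,0,0]]]'
```

```text
time: 6.1
tool_pos: [0.5328, 0.0736, 0.0293]
ee_rot: [3.141, -0.0, -3.129]
wrist_force: [0.0, 0.3, -1.8]
width: 0.044
finger_force: 30.0
time: 6.3
tool_pos: [0.5329, 0.0736, 0.0292]
ee_rot: [3.142, 0.0, -3.129]
wrist_force: [-1.8, -0.4, 1.6]
width: 0.0437
finger_force: 30.0
```

```bash
python3 -m crank '[[0.7,[0,0.003,0],[0,0,0]],[0.7,[0,0.003,0],[0,0,0]],[0.7,[0,0.001,0],[0,0,0]],[0.7,[0,0.001,0],[0,0,0]],[0.7,[0,0,0],[0,0,0]]]';python3 -m crank '[[0.7,[0,0.001,0],[0,0,0]],[0.7,[0,0.001,0],[0,0,0]],[0.7,[0,0,0],[0,0,0]]]'
```

```text
time: 6.8
tool_pos: [0.5336, 0.0815, 0.0292]
ee_rot: [-3.141, 0.002, -3.129]
wrist_force: [1.9, -3.0, 3.6]
width: 0.0434
finger_force: 30.0
time: 7.1
tool_pos: [0.5335, 0.083, 0.0292]
ee_rot: [-3.14, 0.002, -3.129]
wrist_force: [0.8, -4.6, 4.6]
width: 0.0434
finger_force: 30.0
```

```bash
python3 -m crank '[[0.7,[0,0.001,0],[0,0,0]],[0.7,[0,0,0],[0,0,0]]]';python3 -m crank '[[0.7,[0,0.001,0],[0,0,0]],[0.7,[0,0,0],[0,0,0]]]'
```

```text
time: 7.3
tool_pos: [0.5335, 0.0831, 0.0292]
ee_rot: [-3.139, 0.002, -3.129]
wrist_force: [1.5, -7.3, 5.7]
width: 0.0437
finger_force: 30.0
time: 7.5
tool_pos: [0.5335, 0.0832, 0.0292]
ee_rot: [-3.137, 0.002, -3.129]
wrist_force: [0.5, -8.4, 5.5]
width: 0.0436
finger_force: 30.0
```

Contact with the stop at y = 0.083. Now I'll push towards the rail.

```bash
python3 -m crank '[[0.7,[-0.003,0,0],[0,0,0]],[0.7,[-0.003,0,0],[0,0,0]],[0.7,[-0.003,0,0],[0,0,0]],[0.7,[0,0,0],[0,0,0]]]';python3 -m crank '[[0.7,[-0.002,0,0],[0,0,0]],[0.7,[-0.002,0,0],[0,0,0]],[0.7,[0,0,0],[0,0,0]]]'
```

```text
time: 7.9
tool_pos: [0.5378, 0.0836, 0.0291]
ee_rot: [-3.137, -0.01, -3.129]
wrist_force: [-10.6, -9.3, 13.8]
width: 0.0433
finger_force: 30.0
time: 8.2
tool_pos: [0.5416, 0.0836, 0.0291]
ee_rot: [-3.137, -0.01, -3.129]
wrist_force: [-11.1, -8.0, 14.1]
width: 0.0433
finger_force: 30.0
```

```bash
python3 -m crank '[[0.7,[-0.002,0,0],[0,0,0]],[0.7,[-0.002,0,0],[0,0,0]],[0.7,[0,0,0],[0,0,0]]]';python3 -m crank '[[0.7,[-0.002,0,0],[0,0,0]],[0.7,[0,0,0],[0,0,0]]]'
```

```text
time: 8.5
tool_pos: [0.5456, 0.0837, 0.0291]
ee_rot: [-3.137, -0.01, -3.129]
wrist_force: [-12.0, -8.9, 14.1]
width: 0.0437
finger_force: 30.0
time: 8.7
tool_pos: [0.5475, 0.0837, 0.0291]
ee_rot: [-3.137, -0.01, -3.129]
wrist_force: [-10.7, -8.1, 14.2]
width: 0.0435
finger_force: 30.0
```

```bash
python3 -m crank '[[0.7,[-0.002,0,0],[0,0,0]],[0.7,[0,0,0],[0,0,0]]]';python3 -m crank '[[0.7,[-0.002,0,0],[0,0,0]],[0.7,[0,0,0],[0,0,0]]]';python3 -m crank '[[0.7,[-0.002,0,0],[0,0,0]],[0.7,[0,0,0],[0,0,0]]]'
```

```text
time: 8.9
tool_pos: [0.548, 0.0837, 0.0291]
ee_rot: [-3.137, -0.014, -3.129]
wrist_force: [-14.6, -8.4, 17.1]
width: 0.0438
finger_force: 30.0
time: 9.1
tool_pos: [0.5485, 0.0837, 0.0289]
ee_rot: [-3.137, -0.017, -3.129]
wrist_force: [-18.0, -8.4, 19.4]
width: 0.0434
finger_force: 30.0
time: 9.3
tool_pos: [0.5491, 0.0838, 0.0288]
ee_rot: [-3.137, -0.02, -3.129]
wrist_force: [-20.7, -8.2, 21.2]
width: 0.0438
finger_force: 30.0
```

```bash
python3 -m crank '[[0.7,[0.003,-0.001,-0.001],[0,0,0]],[0.7,[0,0,0],[0,0,0]]]';python3 -m crank '[[0.7,[0.003,-0.001,-0.001],[0,0,0]],[0.7,[0,0,0],[0,0,0]]]'
```

```text
time: 9.5
tool_pos: [0.5491, 0.0837, 0.0288]
ee_rot: [-3.139, -0.013, -3.129]
wrist_force: [-11.9, -5.5, 10.7]
width: 0.0436
finger_force: 30.0
time: 9.7
tool_pos: [0.549, 0.0837, 0.0289]
ee_rot: [-3.141, -0.006, -3.129]
wrist_force: [-4.8, -3.3, 2.2]
width: 0.0437
finger_force: 30.0
```

Unloaded but still touching. I'll open slowly, lift clear and look.

```bash
python3 -m crank '[[0.4,[0,0,0],[0,0,0]],[0.4,[0,0,0],[0,0,0]],[0.4,[0,0,0],[0,0,0]],[0.4,[0,0,0],[0,0,0]]]';python3 -m crank '[[0.4,[0,0,-0.03],[0,0,0]],[0.4,[0,0,-0.04],[0,0,0]],[0.2,[0.02,-0.04,-0.02],[0,0,0]],[0,[0.02,-0.05,0],[0,0,0]],[0,[0.02,-0.045,0],[0,0,0]],[0,[0.02,-0.045,0],[0,0,0]],[0,[0.015,-0.045,0],[0,0,0]],[0,[0.01,-0.045,0],[0,0,0]]]'
cat > chk.py <<'E'
from h import *
import sys
s=vision.snapshot("top");np.savez("tc.npz",**s);sc=vision.snapshot("scene")
im,p=ortho(s,.010,.44,.62,-.06,.13,.0004);im2,_=ortho(s,.040,.44,.62,-.06,.13,.0004);im3,_=ortho(sc,.040,.44,.62,-.06,.13,.0004)
cv2.imwrite(sys.argv[1],np.hstack([np.flip(im2,(0,1))[...,::-1],np.flip(im3,(0,1))[...,::-1]])[:, :950] if 0 else cv2.resize(np.hstack([np.flip(im2,(0,1))[...,::-1],np.flip(im3,(0,1))[...,::-1]]),(800,379)))
P=cloud(s).reshape(-1,3)
b=P[(P[:,2]>.03)&(P[:,2]<.055)&(P[:,0]>.44)&(P[:,0]<.65)&(P[:,1]>.03)&(P[:,1]<.13)]
r=cv2.minAreaRect(b[:,:2].astype(np.float32));print("brick",b.mean(0).round(4),np.round(r[0],4),np.round(r[1],4),r[2])
E
python3 chk.py pics/c1.png
```

```text
time: 10.1
tool_pos: [0.5521, 0.0843, 0.0305]
ee_rot: [3.141, 0.001, -3.129]
wrist_force: [-0.9, 0.4, -0.5]
width: 0.0563
finger_force: 0.0
time: 10.9
tool_pos: [0.4508, -0.1853, 0.121]
ee_rot: [-3.141, 0.002, -3.129]
wrist_force: [0.9, 0.5, 0.6]
width: 0.0934
finger_force: 0.0
brick [0.5417 0.0832 0.0392] [0.5422 0.0878] [0.0963 0.0509] 2.5620837211608887
```

View pics/c1.png

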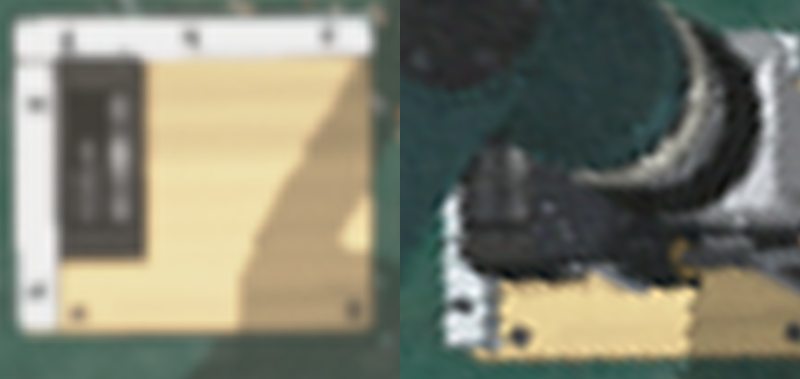

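The brick looks flush with the rail and stop, with no visible gap: its top and left edges in the left panel run along the bars at (60,60). Next is the square.

```bash
python3 -m crank '[[0,[0.006,-0.03,0],[0,0,-3.1]],[0,[0.006,-0.033,0],[0,0,0]],[0,[0.005,-0.03,0],[0,0,0]],[0,[0,0,0],[0,0,0]],[0,[0,0,0],[0,0,0]]]'; python3 - <<'E'
from h import *
s=vision.snapshot("scene")
cv2.imwrite("pics/g5.png",cv2.resize(s["color"][210:310,220:340,::-1],(600,500),interpolation=cv2.INTER_CUBIC))
for n,s in(("scene",s),("top",vision.snapshot("top"))):
    h,S,V=hsv(s["color"]);m=(h<18)&(S>130)&(V>100);P=cloud(s);m&=(P[...,0]>.38)&(P[...,0]<.48)&(P[...,1]<-.2)&(P[...,1]>-.34)
    p=P[m];t=p[p[:,2]>.058];print(n,m.sum(),len(t),t.mean(0).round(4) if len(t) else "")
E
```

```text
time: 11.5
tool_pos: [0.4395, -0.2768, 0.1203]
ee_rot: [3.14, 0.0, -3.075]
wrist_force: [-0.6, -0.3, -0.0]
width: 0.094
finger_force: 0.0
scene 120 49 [ 0.4296 -0.2848  0.0635]
top 46 36 [ 0.4394 -0.2749  0.0939]
```

View pics/g5.png

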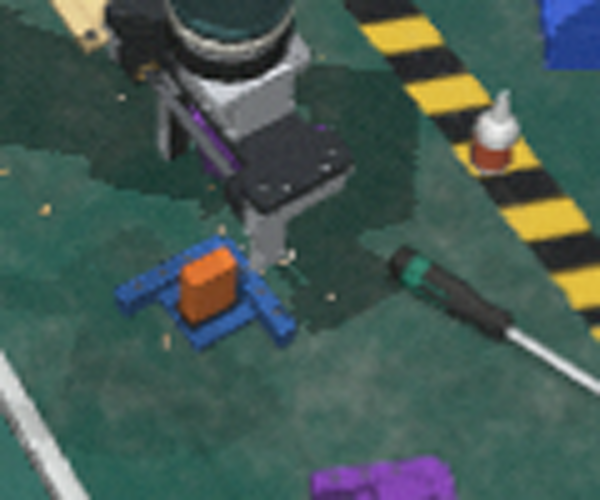

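The post is at about (210,285) in this crop, below and nearer the camera than the raised gripper, and the glue is at (495,140), well clear. I'll centre on the post and descend.

```bash
python3 -m crank '[[0,[0.007,-0.005,0.01],[0,0,0]],[0,[0,0,0.03],[0,0,0]],[0,[0,0,0.03],[0,0,0]],[0,[0,0,0.012],[0,0,0]],[0,[0,0,0.007],[0,0,0]],[0,[0,0,0],[0,0,0]]]'; python3 -m crank '[[1,[0,0,0],[0,0,0]],[1,[0,0,0],[0,0,0]],[1,[0,0,0],[0,0,0]],[1,[0,0,0],[0,0,0]],[1,[0,0,0],[0,0,0]],[1,[0,0,0],[0,0,0]],[1,[0,0,0],[0,0,0]],[1,[0,0,0],[0,0,0]]]'
```

```text
time: 12.2
tool_pos: [0.4322, -0.2825, 0.0309]
ee_rot: [3.141, -0.001, -3.075]
wrist_force: [0.2, -0.3, 0.4]
width: 0.094
finger_force: 0.0
time: 13.0
tool_pos: [0.4324, -0.283, 0.0314]
ee_rot: [3.141, -0.0, -3.075]
wrist_force: [0.4, -0.1, 0.4]
width: 0.0338
finger_force: 0.0
```

```bash
python3 -m crank '[[1,[0,0,0],[0,0,0]],[1,[0,0,0],[0,0,0]],[1,[0,0,0],[0,0,0]],[1,[0,0,0],[0,0,0]],[1,[0,0,0],[0,0,0]]]'; python3 -m crank '[[1,[0,0,-0.02],[0,0,0]],[1,[0,0,-0.03],[0,0,3.1]],[1,[0,0,-0.02],[0,0,0]],[1,[0,0,0],[0,0,0]],[1,[0,0,0],[0,0,0]]]'
```

```text
time: 13.5
tool_pos: [0.4324, -0.2828, 0.0314]
ee_rot: [3.141, -0.0, -3.075]
wrist_force: [-0.2, 0.9, -0.1]
width: 0.0178
finger_force: 30.0
time: 14.0
tool_pos: [0.4322, -0.2828, 0.1007]
ee_rot: [3.141, -0.001, -3.129]
wrist_force: [-0.5, -0.1, -3.0]
width: 0.0176
finger_force: 30.0
```

```bash
python3 -m crank '[[1,[0,0,-0.03],[0,0,0]],[1,[-0.0161,0.0418,0],[0,0,0]],[1,[-0.0161,0.0418,0],[0,0,0]],[1,[-0.0161,0.0418,0],[0,0,0]],[1,[-0.0161,0.0418,0],[0,0,0]],[1,[-0.0161,0.0418,0],[0,0,0]],[1,[-0.0161,0.0418,0],[0,0,0]],[1,[-0.0161,0.0418,0],[0,0,0]]]'; python3 -m crank '[[1,[0,0,0],[0,0,0]],[1,[0,0,0.03],[0,0,0]],[1,[0,0,0.03],[0,0,0]],[1,[0,0,0.015],[0,0,0]],[1,[0,0,0],[0,0,0]],[1,[0,0,0],[0,0,0]]]'; python3 - <<'E'
from h import *
s=vision.snapshot("scene");np.savez("s6.npz",**s)
cv2.imwrite("pics/g6.png",cv2.resize(s["color"][140:240,190:310,::-1],(720,600),interpolation=cv2.INTER_CUBIC))
E
```

```text
time: 14.8
tool_pos: [0.5405, 0.0128, 0.1287]
ee_rot: [3.141, -0.004, -3.129]
wrist_force: [-0.1, 0.2, -2.1]
width: 0.0178
finger_force: 30.0
time: 15.4
tool_pos: [0.5414, 0.0105, 0.0563]
ee_rot: [-3.142, -0.001, -3.13]
wrist_force: [-0.1, -0.0, -2.6]
width: 0.0181
finger_force: 30.0
```

View pics/g6.png

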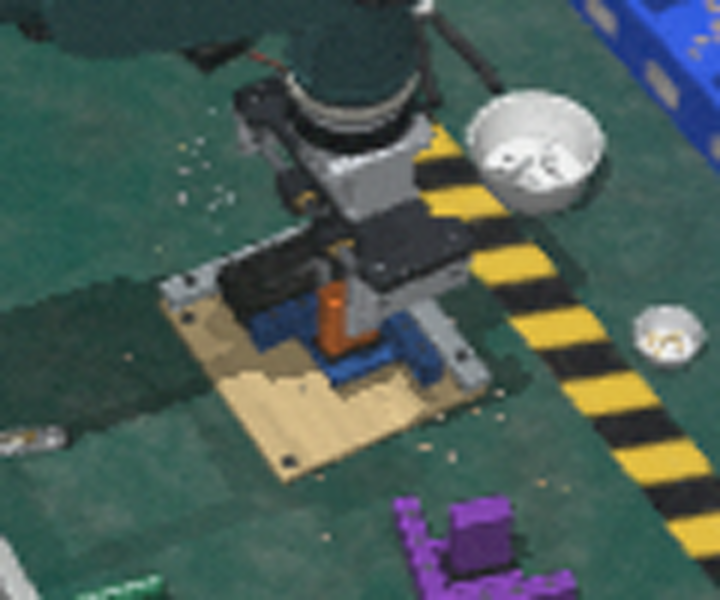

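The square hangs level inside the corner, clear of the brick and rail, with the post firmly in the pads at about (335,310). I'll lower it.

```bash
python3 -m crank '[[1,[0,0,0.008],[0,0,0]],[1,[0,0,0.004],[0,0,0]],[1,[0,0,0.002],[0,0,0]],[1,[0,0,0],[0,0,0]],[1,[0,0,0],[0,0,0]]]';python3 -m crank '[[1,[0,0,0.0012],[0,0,0]],[1,[0,0,0],[0,0,0]]]'
```

```text
time: 15.95
tool_pos: [0.5416, 0.011, 0.0426]
ee_rot: [3.142, 0.0, -3.129]
wrist_force: [0.4, -0.1, -3.0]
width: 0.0179
finger_force: 30.0
time: 16.15
tool_pos: [0.5417, 0.011, 0.0414]
ee_rot: [3.141, 0.0, -3.129]
wrist_force: [1.0, 0.2, -2.4]
width: 0.018
finger_force: 30.0
```

```bash
python3 -m crank '[[1,[0,0,0.0004],[0,0,0]],[1,[0,0.004,0],[0,0,0]],[1,[0,0.003,0],[0,0,0]],[1,[0,0.001,0],[0,0,0]],[1,[0,0,0],[0,0,0]]]';python3 -m crank '[[1,[0,0.001,0],[0,0,0]],[1,[0,0.001,0],[0,0,0]],[1,[0,0,0],[0,0,0]]]';python3 -m crank '[[1,[0,0.001,0],[0,0,0]],[1,[0,0.001,0],[0,0,0]],[1,[0,0,0],[0,0,0]]]'
```

```text
time: 16.65
tool_pos: [0.5418, 0.0193, 0.0414]
ee_rot: [3.142, 0.001, -3.129]
wrist_force: [-0.3, -1.1, 0.4]
width: 0.0175
finger_force: 30.0
time: 16.95
tool_pos: [0.5418, 0.0209, 0.0414]
ee_rot: [-3.141, 0.001, -3.129]
wrist_force: [1.4, -1.8, 3.1]
width: 0.0179
finger_force: 30.0
time: 17.25
tool_pos: [0.5418, 0.0216, 0.0415]
ee_rot: [-3.139, 0.001, -3.129]
wrist_force: [-1.2, -6.4, 4.3]
width: 0.0176
finger_force: 30.0
```

```bash
python3 -m crank '[[1,[-0.003,0,-0.0005],[0,0,0]],[1,[-0.003,0,0],[0,0,0]],[1,[-0.002,0,0],[0,0,0]],[1,[-0.002,0,0],[0,0,0]],[1,[0,0,0],[0,0,0]]]';python3 -m crank '[[1,[-0.002,0,0],[0,0,0]],[1,[-0.001,0,0],[0,0,0]],[1,[0,0,0],[0,0,0]]]'
```

```text
time: 17.75
tool_pos: [0.5492, 0.0217, 0.0416]
ee_rot: [-3.139, -0.005, -3.129]
wrist_force: [-6.9, -4.8, 8.3]
width: 0.0179
finger_force: 30.0
time: 18.05
tool_pos: [0.5519, 0.0218, 0.0416]
ee_rot: [-3.139, -0.006, -3.129]
wrist_force: [-7.4, -4.9, 9.3]
width: 0.0177
finger_force: 30.0
```

```bash
python3 -m crank '[[1,[-0.002,0,-0.0003],[0,0,0]],[1,[0,0,0],[0,0,0]]]';python3 -m crank '[[1,[-0.002,0,-0.0003],[0,0,0]],[1,[0,0,0],[0,0,0]]]';python3 -m crank '[[1,[-0.002,0,0],[0,0,0]],[1,[0,0,0],[0,0,0]]]'
```

```text
time: 18.25
tool_pos: [0.554, 0.0218, 0.0416]
ee_rot: [-3.139, -0.005, -3.129]
wrist_force: [-6.4, -5.2, 7.5]
width: 0.0177
finger_force: 30.0
time: 18.45
tool_pos: [0.5547, 0.0219, 0.0417]
ee_rot: [-3.139, -0.009, -3.129]
wrist_force: [-8.1, -5.1, 8.6]
width: 0.0179
finger_force: 30.0
time: 18.65
tool_pos: [0.5548, 0.0219, 0.0419]
ee_rot: [-3.139, -0.013, -3.129]
wrist_force: [-14.5, -6.5, 12.4]
width: 0.0177
finger_force: 30.0
```

Both faces are in contact. The tool has pitched by 0.013 rad under load, so I'll correct that to keep the square flat and firm up the y push.

```bash
python3 -m crank '[[1,[0,0,0],[0,-0.4,0]],[1,[0,0.001,0],[0,-0.4,0]],[1,[0,0.001,0],[0,0,0]],[1,[0,0,0],[0,0,0]]]'
```

```text
time: 19.05
tool_pos: [0.5548, 0.0219, 0.0416]
ee_rot: [-3.135, 0.001, -3.13]
wrist_force: [-11.9, -11.0, 10.8]
width: 0.0179
finger_force: 30.0
```

```bash
python3 -m crank '[[1,[0,0,-0.0005],[-0.35,0,0]],[1,[-0.001,0.0003,0],[0,-0.1,0]],[1,[0,0,0],[0,0,0]]]'; python3 -m crank '[[1,[0,0,-0.0005],[0,0,0]],[1,[0,0,0],[0,0,0]]]'
```

```text
time: 19.35
tool_pos: [0.5548, 0.0219, 0.0415]
ee_rot: [-3.141, 0.0, -3.129]
wrist_force: [-13.9, -10.5, 10.1]
width: 0.018
finger_force: 30.0
time: 19.55
tool_pos: [0.5547, 0.0219, 0.0415]
ee_rot: [-3.141, 0.0, -3.129]
wrist_force: [-13.9, -10.5, 8.5]
width: 0.0178
finger_force: 30.0
```

```bash
python3 -m crank '[[1,[0,0,-0.001],[0,0,0]],[1,[0,0.0006,0],[-0.1,0,0]],[1,[0,0,0],[0,0,0]],[1,[0,0,0],[0,0,0]]]'; python3 - <<'E'
from h import *
a=vision.snapshot("scene");t=vision.snapshot("top")
cv2.imwrite("pics/f.png",np.hstack([cv2.resize(a["color"][150:240,200:290,::-1],(400,400),interpolation=cv2.INTER_CUBIC),cv2.resize(t["color"][165:235,218:288,::-1],(400,400),interpolation=cv2.INTER_CUBIC)]))
E
```

```text
time: 19.95
tool_pos: [0.5547, 0.0219, 0.0415]
ee_rot: [-3.141, -0.0, -3.13]
wrist_force: [-11.6, -11.3, 5.2]
width: 0.0174
finger_force: 30.0
```

View pics/f.png

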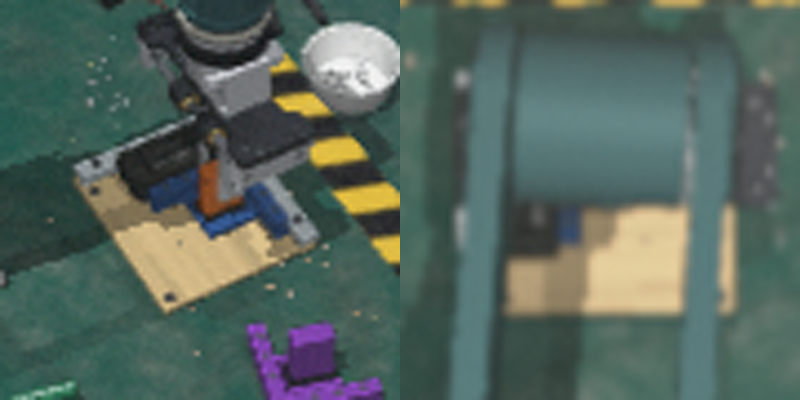

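The square's legs lie against the brick at (160,190) and along the rail at (270,210), flat on the board. It is pressed with about 11.5 N towards each face, so I'm handing in.

```bash
python3 -c "
from bench import robot
print(robot.close_job())"
```

```text
the job is handed in; nothing more can be done
None
```

The job is handed in at about 20 s: I pushed the brick into the corner against stop and rail, and the square is still gripped, flat on the board and pressed with about 11.5 N against both brick and rail; the arm never went near the glue bottle or relay, and the hand-in returned no verdict.

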